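# Push the tape rolls home in their rail and shut the keeper

## Task

Four rolls of coloured tape stand touching in the aluminium channel rail. With the fingertips, push the whole row along the rail as one train, keeping it together, until it is fully home against the grey end stop; then swing the red keeper bar squarely across the channel behind the last roll, as far as it goes. Only push: lift no roll, leave the other things on the table where they are, and finish clear of everything.

Things in the scene. Friction and masses are not known exactly. Their poses are not given: they have to be found in the camera images.
- rail: Aluminium channel rail fixed to the table, 384 mm long, 64 mm wide. Origin: on the table under its middle; y runs along the channel to the end stop, x across it away from the robot, z up. Channel floor 5 mm above the table; side lips 5 mm thick, 14 mm high above the table, 54 mm apart inside; open at y = -192 mm.
- stop_face (a point): Middle of the end stop's inner face, at the height of the channel floor, at y = +180 mm in the rail's frame. The stop is a grey block as wide as the rail, 40 mm high above the table. Four rolls fully home against it fill y = +180 to -26.4 mm, their centres at +154.2, +102.6, +51.0 and -0.6 mm.
- keeper_pivot (a point): Pivot axis of the red keeper, on top of its boss (radius 9 mm), 35 mm above the table, at x = -42.5, y = -33.4 mm in the rail's frame: outside the lip on the robot's side, on a grey lug 24 mm square and 16 mm high. A brass cap on it ends 38 mm above the table.
- keeper_tip (a point): Top of the keeper bar 80 mm from the pivot, on its centre line. The bar is straight from the pivot, 84 mm long to its end, 8 mm thick and 17 to 33 mm above the table.
- keeper (a joint): Keeper angle, rad. 0 = wide open: the bar points away from the end stop, leaning 0.5 rad outward of the rail (-2.07 rad from the rail's x axis). It grows anticlockwise seen from above. 2.07 = its stop: squarely across the channel, 3 mm behind the last roll of a row that is home. Starts at 0 to 0.45; stays where left; takes about 1 N to move.
- roll_yellow: Yellow tape roll standing flat in the channel, 51.6 mm in diameter, 28 mm high, about 45 g; origin: centre of its underside (5 mm above the table), z up. The four rolls start touching in a row, in any order, with the first roll 45 to 95 mm short of the end stop.
- roll_blue: Blue tape roll standing flat in the channel, 51.6 mm in diameter, 28 mm high, about 45 g; origin: centre of its underside (5 mm above the table), z up. The four rolls start touching in a row, in any order, with the first roll 45 to 95 mm short of the end stop.
- roll_pink: Pink tape roll standing flat in the channel, 51.6 mm in diameter, 28 mm high, about 45 g; origin: centre of its underside (5 mm above the table), z up. The four rolls start touching in a row, in any order, with the first roll 45 to 95 mm short of the end stop.
- roll_green: Green tape roll standing flat in the channel, 51.6 mm in diameter, 28 mm high, about 45 g; origin: centre of its underside (5 mm above the table), z up. The four rolls start touching in a row, in any order, with the first roll 45 to 95 mm short of the end stop.
- torch: Bystander, to be left alone: black laser torch with a violet front ring, 104 mm long, 32 mm thick, lying down. Origin: centre of its underside.
- lens: Bystander, to be left alone: hand lens with a black handle, 148 mm long, 62 mm wide, 9 mm high, lying flat. Origin: centre of its underside.
- charger: Bystander, to be left alone: small black case, 62 x 42 mm, 30 mm high. Origin: centre of its underside.
- limonite: Bystander, to be left alone: brown rock, 56 x 40 mm, 26 mm high. Origin: centre of its underside.
- glasses: Bystander, to be left alone: yellow safety glasses, 126 mm wide, 59 mm deep, 44 mm high. Origin: centre of its underside.
- galena: Bystander, to be left alone: grey rock, 36 x 30 mm, 21 mm high. Origin: centre of its underside.
Mind the look-alikes: they are no part of the job. There is more than one size of the roll_blue; the one meant has the size given above.

How it is judged:
By the outcome, as a careful person would: the job done as asked, in the order asked, and still so for the second after the job is handed in, with the robot touching nothing.
It also fails if it takes over 43 s, if anything falls off the work surface, if the arm or the gripper's body presses on something with over 40 N, if the wrist force passes 120 N, or if a joint passes its speed limit or range.

## Robot

A 7-joint arm with a two-finger parallel gripper is mounted at the origin on a cart in front of the work surface, level with it; the furniture and walls round the work are solid. World frame = base frame: x ahead of the robot, y to its left, z up, the work surface at z = 0. Lengths are in mm, angles in rad, forces in N, time in s.
With the tool pointing down it reaches from about 400 to 875 mm from the base axis. Payload 4.4 kg.
Tool frame: the origin (TCP) lies midway between the tips of the shut fingers; the grasp point (between the pads) lies 19 mm behind it; z points along the fingers, y is the line along which they close (so a half turn about z gives the same grasp; the last joint's range is limited). The gripper opens to 85 mm and grips with 20 to 120 N. Pads are 22 mm wide; open, the fingers measure 114 mm over their backs; the gripper's body (76 mm by 85 mm) begins 54 mm behind the grasp point. The pads swing forward as they close: fully open they stand 13 mm farther back than shut.
Start: joints at [-1.191, 0.628, 0.038, 1.517, -0.027, 0.996, -0.02], TCP at [280.246, 586.498, 231.313] pointing down, gripper open.
Joint ranges: [-3.06, 3.06], [-0.37, 2.12], [-1.25, 1.32], [0.18, 2.47], [-1.1, 4.24], [0.23, 1.98], [-2.94, 2.94]. Speed limits (rad/s): [2.57, 2.57, 3.14, 3.14, 3.14, 3.14, 3.14].

## Interface

Orientations are given as [roll, pitch, yaw] about the fixed x, y, z axes, in that order (R = Rz(yaw) Ry(pitch) Rx(roll)).
In Python, from cell import telemetry, eyes, ctrl, finder gives the robot as it stands.
- The arm moves only by the tool move_arm, never from a script. Its argument "steps" is a list of rows, each a list of 7 numbers: the turn, a rotation vector about the world's x, y, z in degrees, then the shift along the world's x, y, z in m, then the finger opening in m, from 0 to 0.0854. A call has 1 to 5 rows; each row shifts and turns the commanded pose from where the row before left it; what a row does not reach is not made up. A row lasts 1/10 s, in which the tool goes at most 50 mm and 8.59 degrees, less where a joint would pass 70% of its speed; a pose out of reach is approached as far as the arm can. A call with a gripper value outside its range is refused whole. The fingers move at their own pace and stop on an object; the grip force is fixed at half the most. Time passes only in rows, so rows that do not move let the fingers close. It gives the time, the measured TCP pose, the force, the opening and the grip force at its end, in the units of the state.
- telemetry.read_state(): the state, without advancing time (a new reading comes with each control period).
- eyes.get_image(name): name is "scene" or "top" or "wrist"; returns (picture, depth): 480x640x3 uint8, blue, green, red; 480x640 float32, mm along the optical axis (not along the pixel's ray), 0 where there is no reading.
- eyes.calibration(name): a dict with "fx", "fy", "cx", "cy" (pixels), "position" and "attitude" of the camera in the world. Camera axes: x right, y down, z forward; pixel columns grow to the right and rows downward; lengths in mm; the calibration is good to about 2 mm. A picture is of the moment at which its call begins: read the wrist's pose just before it. calibration takes no time and is no camera call; for the wrist camera it gives the pose at the moment of the call.
- ctrl.finish_job(): hands the job in; it is judged then, once.
Trained networks look in the newest picture that a camera, given by its name, has taken for a name from the list of things; names that differ only in an ending like _2 or _b are one class to them, and where a whole thing is asked for, a point or a joint stands for the part that bears it (a point fixed in the world has none). Each returns a list of dicts, best first, with "confidence" (0 to 1); they miss things now and then, are a little off and sometimes report something else, mostly with a low value. They report only what shows in the picture. A call takes as long as a camera call. They do not tell look-alikes from the thing itself.
- finder.boxes_of(camera, name): "location" ([x, y, z] in mm, in the coordinates of the camera as it stood for that picture, good to about 4 mm: the middle of the surface that is visible of it).
- finder.cut_out(camera, name): "mask" (480x640 bool, what is visible of it).
- finder.pinpoint(camera, name): "location" ([x, y, z] in mm, in the coordinates of the camera as it stood for that picture, good to about 4 mm: a listed point, or the origin of a listed thing).
The state is a dict: "clock": time; "qpos": joint angles; "qd": joint speeds; "tau": joint torques, N m; "eef_pos": TCP position; "tool_rot": TCP orientation; "force": force on the tool from outside, world axes, zero at the start; "torque": the same for the moment, N m; "width": finger opening in mm; "gripper_force": force on a finger pad.
Only numpy, scipy, OpenCV 4.12 (cv2) and the standard library are available. Lean on these libraries where they do the work, as an engineer would, in place of code of your own. Each camera call takes 0.05 s, during which the arm holds its last target. There are 200 camera calls.

## Working session

There is one attempt and no reset: what is moved stays moved. The work goes in short steps, Python scripts to look and compute and a tool call to move; the robot and the scene stay as the last step left them, time stands still between calls to the robot, and variables do not carry over. Pictures are saved under pics/ and viewed, at most 10 in all, crops included, and the job is handed in when it is done.

Besides the shell and the picture viewer there is one more tool, called after "Emit:" as a command line: name --pt "numbers of a row" for each row, then --argument value for the rest. move_arm: Moves the arm, as the interface text tells. Its arguments: {"type":"object","properties":{"steps":{"type":"array"}},"required":["steps"]}

```bash
mkdir -p pics; cat > h.py <<'E'
import numpy as np,cv2
from scipy.spatial.transform import Rotation as R
from cell import telemetry,eyes,ctrl,finder
def T(c):
    a=np.array(c["attitude"],float)
    M=a if a.shape==(3,3) else (R.from_euler('xyz',a).as_matrix() if a.size==3 else None)
    return M,np.array(c["position"],float)
def w(c,p):
    M,t=T(c); return M@np.array(p)+t
E
python3 - <<'E'
from h import *
print(telemetry.read_state())
for n in("scene","top"):
    c=eyes.calibration(n);print(c)
    im,d=eyes.get_image(n);cv2.imwrite(f"pics/{n}0.png",im)
    np.save(f"{n}d.npy",d)
    for k in("roll_yellow","roll_blue","roll_pink","roll_green","stop_face","keeper_pivot","keeper_tip","rail"):
        print(n,k,[(round(r["confidence"],2),w(c,r["location"]).round(0).tolist()) for r in finder.pinpoint(n,k)][:3])
print(telemetry.read_state()["clock"])
E
```

```text
{'clock': 0.0, 'qpos': array([-1.19081527,  0.62936808,  0.03844258,  1.51833934, -0.0269785 ,
        0.9963064 , -0.0200059 ]), 'qd': array([-1.42076385e-03,  4.40177090e-04,  1.53031552e-03,  1.61173541e-03,
        3.32451944e-03,  1.00756225e-04, -1.00874827e-05]), 'tau': array([ 7.68371192e-04, -5.63412988e+01,  1.22617297e+00, -1.93456596e+01,
        1.08867983e-02,  1.03514155e-02, -3.29712202e-05]), 'eef_pos': array([279.97030783, 585.9336822 , 230.38404726]), 'tool_rot': array([-3.13969006e+00,  4.41598147e-05,  2.69581758e+00]), 'force': array([-0.16498154, -0.23819433,  0.75688644]), 'torque': array([-0.03580786,  0.02290514,  0.03310865]), 'gripper_force': 0.0, 'width': 85.22018339310752}
{'fx': 570.815405844423, 'fy': 570.815405844423, 'cx': 326.42193092473235, 'cy': 245.55681003733844, 'position': array([ -122.17303475, -1178.61139159,   832.46417658]), 'attitude': array([-2.12152617, -0.00421286, -0.55216345])}
scene roll_yellow [(0.57, [516.0, -21.0, 7.0])]
scene roll_blue [(0.67, [369.0, -285.0, 1.0]), (0.64, [377.0, -141.0, -1.0]), (0.61, [538.0, -124.0, 8.0])]
sc
[... 296 characters left out ...]
cene rail [(0.78, [534.0, -126.0, 2.0])]
{'fx': 481.47512382600064, 'fy': 481.47512382600064, 'cx': 316.5709605277274, 'cy': 238.4261231542841, 'position': array([ 302.49957415, -102.78567228, 1048.98867862]), 'attitude': array([-2.92901626,  0.00378554, -1.51293268])}
top roll_yellow [(0.86, [507.0, -26.0, 2.0])]
top roll_blue [(0.83, [375.0, -143.0, -1.0]), (0.78, [540.0, -127.0, 4.0]), (0.62, [370.0, -285.0, -0.0])]
top roll_pink [(0.64, [551.0, -177.0, 5.0])]
top roll_green [(0.58, [524.0, -76.0, 6.0])]
top stop_face []
top keeper_pivot [(0.66, [503.0, -168.0, 34.0])]
top keeper_tip [(0.51, [505.0, -251.0, 31.0])]
top rail [(0.66, [533.0, -131.0, 4.0]), (0.33, [559.0, -461.0, -5.0])]
0.9
```

View pics/top0.png

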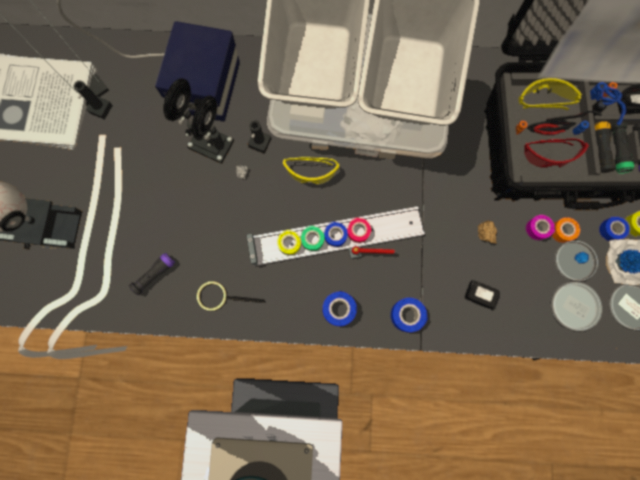

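View pics/scene0.png

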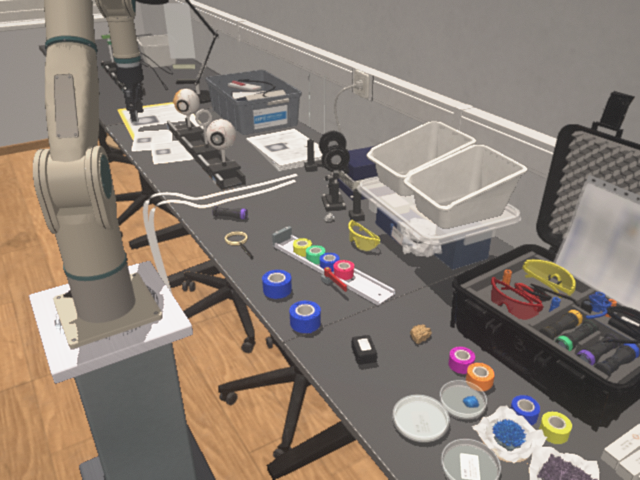

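Top view: the row is yellow (289,242), green (313,238), blue (336,234), pink (360,230). The stop is at (255,248), the open end at (420,222), and the keeper runs from pivot (355,251) to tip (395,253). Look-alikes: big blue rolls at (340,309) and (410,315), plus loose rolls at right: magenta (541,227), orange (567,229), blue (616,228). I choose the four in the rail and will check them in a wrist close-up.

Emit:
move_arm --pt "0 0 -7.5 0.015 -0.045 0.01 0" --pt "0 0 -7.5 0.015 -0.045 0.01 0" --pt "0 0 -7.5 0.015 -0.045 0.01 0" --pt "0 0 -7.5 0.015 -0.045 0.01 0" --pt "0 0 -7.5 0.015 -0.045 0.01 0"

```text
clock: 1.4
eef_pos: [355.7, 359.7, 281.9]
tool_rot: [3.141, -0.0, 2.036]
force: [0.6, -0.7, -0.0]
width: 12.1
gripper_force: 0.0
```

Emit:
move_arm --pt "0 0 -7.5 0.015 -0.045 0.01 0" --pt "0 0 -7.5 0.015 -0.045 0.01 0" --pt "0 0 0 0.015 -0.045 0.01 0" --pt "0 0 0 0.015 -0.045 0.01 0" --pt "0 0 0 0.015 -0.045 0.01 0"

```text
clock: 1.9
eef_pos: [430.6, 134.8, 332.1]
tool_rot: [3.141, -0.001, 1.78]
force: [1.1, 0.1, -0.7]
width: -0.0
gripper_force: 0.0
```

Emit:
move_arm --pt "0 0 0 0.015 -0.045 0 0" --pt "0 0 0 0.015 -0.045 0 0" --pt "0 0 0 0.015 -0.045 0 0" --pt "0 0 0 0.015 -0.045 0 0" --pt "0 0 0 0.015 -0.045 0 0"

```text
clock: 2.4
eef_pos: [505.6, -90.2, 331.6]
tool_rot: [3.141, -0.0, 1.78]
force: [0.6, 1.2, 0.3]
width: 0.3
gripper_force: 0.0
```

```bash
python3 - <<'E'
from h import *
c=eyes.calibration("wrist");print(c)
im,d=eyes.get_image("wrist");cv2.imwrite("pics/w1.png",im);np.save("w1d.npy",d)
n="wrist"
for k in("roll_yellow","roll_blue","roll_pink","roll_green","stop_face","keeper_pivot","keeper_tip","rail"):
    print(k,[(round(r["confidence"],2),w(c,r["location"]).round(1).tolist()) for r in finder.pinpoint(n,k)][:3])
import pickle;pickle.dump(c,open("w1c.pkl","wb"))
E
```

```text
{'fx': 346.53615497895055, 'fy': 346.53615497895055, 'cx': 320.91281292024433, 'cy': 237.0337743657965, 'position': array([488.93041814, -10.93255042, 473.84159802]), 'attitude': array([ 2.82092390e+00, -1.20635653e-03,  2.10302735e-01])}
roll_yellow [(0.77, [509.3, -22.4, 5.1])]
roll_blue [(0.66, [377.6, -145.0, -1.3]), (0.63, [539.2, -126.1, 4.9]), (0.56, [376.4, -287.4, -1.3])]
roll_pink [(0.7, [552.5, -177.4, 2.3])]
roll_green [(0.67, [527.5, -75.3, 4.6]), (0.56, [493.6, 45.4, 1.9])]
stop_face [(0.69, [496.6, 47.4, 2.9])]
keeper_pivot [(0.96, [502.3, -172.6, 34.7])]
keeper_tip []
rail [(0.69, [534.2, -123.8, -3.5]), (0.41, [540.0, -131.4, 5.4])]
```

View pics/w1.png

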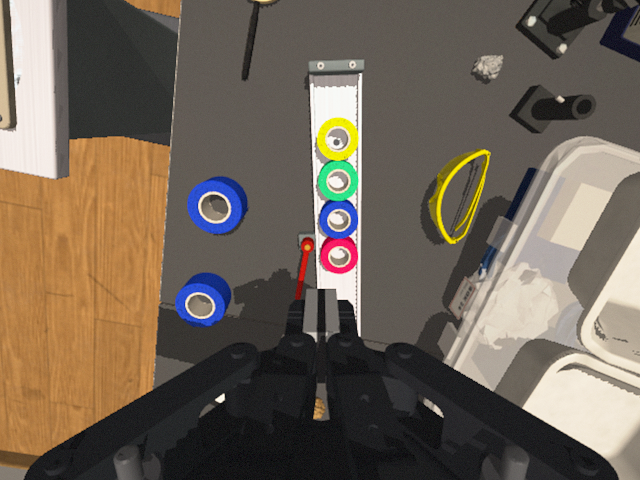

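Wrist view confirms the row in the rail: yellow (337,138), green (338,181), blue (339,220), pink (339,256). The stop is at (337,67) and the keeper pivot at (307,246), with the bar pointing down to (298,297). The two big blue rolls at (217,205) and (203,299) lie outside. Next I fit the rail pose.

```bash
python3 - <<'E'
from h import *
import pickle
c=pickle.load(open("w1c.pkl","rb"));d=np.load("w1d.npy");im=cv2.imread("pics/w1.png")
v,u=np.mgrid[:480,:640]
P=np.stack([(u-c["cx"])/c["fx"]*d,(v-c["cy"])/c["fy"]*d,d],-1);M,t=T(c);W=P@M.T+t
Z=W[...,2]
def near(x,y,r): return np.hypot(W[...,0]-x,W[...,1]-y)<r
C=[]
for k,x,y in(("y",509,-24),("g",526,-76),("b",539,-126),("p",552,-177)):
    m=near(x,y,33)&(Z>27)&(Z<39)&(d>0)
    hsv=cv2.cvtColor(im,cv2.COLOR_BGR2HSV); m&=hsv[...,1]>110
    (cx,cy),r=cv2.minEnclosingCircle(W[m][:,:2].astype(np.float32)); C.append((cx,cy)); print(k,m.sum(),round(cx,1),round(cy,1),round(r,1),W[m][:,2].mean().round(1))
C=np.array(C);print("gaps",np.hypot(*np.diff(C,axis=0).T))
# lips: dilate region: points z 9..18, within strip
a=0.24;m=(d>0)&(Z>10)&(Z<18)&(W[...,1]<30)&(W[...,1]>-230)&(abs(W[...,0]-(533+(-125-W[...,1])*.24))<45)&(v<290)
q=W[m]
best=None
for a in np.arange(.1,.4,.005):
    s=q[:,0]*np.cos(a)+q[:,1]*np.sin(a);h=np.histogram(s,bins=np.arange(s.min(),s.max()+2,2))
    sc=(h[0].astype(float)**2).sum()
    if best is None or sc>best[0]:best=(sc,a,h)
print(best[1]);print([(round(e,0),n) for n,e in zip(best[2][0],best[2][1])])
a=best[1]
st=W[(d>0)&(Z>34)&(Z<46)&near(497,50,50)];print("stop n",len(st));ss=st[:,:2]@np.array([[np.cos(a),-np.sin(a)],[np.sin(a),np.cos(a)]]);print(np.percentile(ss,[1,5,50,95,99],axis=0).round(1)); 
print("rolls rail-axes",(C@np.array([[np.cos(a),-np.sin(a)],[np.sin(a),np.cos(a)]])).round(1))
hsv=cv2.cvtColor(im,cv2.COLOR_BGR2HSV);m=((hsv[...,0]<8)|(hsv[...,0]>175))&(hsv[...,1]>170)&(Z>26)&(Z<44)&(u<318)&(u>280)&(v>230)&(v<300)
k=W[m];print("keeper",len(k),k[np.argmax(k[:,1])].round(0),k[np.argmin(k[:,1])].round(0))
E
```

```text
y 917 513.2 -28.8 27.8 32.8
g 946 525.9 -76.1 32.9 32.8
b 864 539.0 -126.0 33.0 32.7
p 711 549.8 -172.6 28.7 32.7
gaps [48.91660498 51.6209946  47.84546709]
0.24000000000000013
[(np.float64(445.0), np.int64(10)), (np.float64(447.0), np.int64(5)), (np.float64(449.0), np.int64(7)), (np.float64(451.0), np.int64(5)), (np.float64(453.0), np.int64(11)), (np.float64(455.0), np.int64(8)), (np.float64(457.0), np.int64(23)), (np.float64(459.0), np.int64(221)), (np.float64(461.0), np.int64(295)), (np.float64(463.0), np.int64(243)), (np.float64(465.0), np.int64(4)), (np.float64(467.0), np.int64(6)), (np.float64(469.0), np.int64(6)), (np.float64(471.0), np.int64(10)), (np.float64(473.0), np.int64(4)), (np.float64(475.0), np.int64(8)), (np.float64(477.0), np.int64(6)), (np.float64(479.0), np.int64(11)), (np.float64(481.0), np.int64(8)), (np.float64(483.0), np.int64(10)), (np.float64(485.0), np.int64(7)), (np.float64(487.0), np.int64(7)), (np.float64(489.0), np.int64(7)), (np.float64(491.0), np.int64(8)), (np.float64(493.0), np.int64(9)), (np.float64(495.0), np.int64(7)), (np.float64(497.0), np.int64(7)), (np.float64(499.0), np.int64(12)), (np.float64(501.0), np.int64(9)), (np.float64(503.0), np.int64(19)), (np.float64(505.0), np.int64(8)), (np.float64(507.0), np.int64(3)), (np.float64(509.0), np.int64(4)), (np.float64(511.0), np.int64(2)), (np.float64(513.0), np.int64(4)), (np.float64(515.0), np.int64(2)), (np.float64(517.0), np.int64(104)), (np.float64(519.0), np.int64(267)), (np.float64(521.0), np.int64(288)), (np.float64(523.0), np.int64(57))]
stop n 672
[[460.1 -72.7]
 [462.8 -72.5]
 [491.2 -67.1]
 [519.7 -61.5]
 [522.3 -61. ]]
rolls rail-axes [[ 491.6 -150. ]
 [ 492.7 -198.9]
 [ 493.6 -250.5]
 [ 493.  -298.4]]
keeper 365 [ 504. -162.   31.] [ 505. -253.   33.]
```

Emit:
move_arm --pt "0 0 1.7 0.0112 -0.0276 -0.039 0" --pt "0 0 0 0.0112 -0.0276 -0.039 0" --pt "0 0 0 0.0112 -0.0276 -0.039 0" --pt "0 0 0 0.0112 -0.0276 -0.039 0" --pt "0 0 0 0.0112 -0.0276 -0.039 0"

```text
clock: 3.35
eef_pos: [562.2, -226.0, 134.9]
tool_rot: [3.141, -0.0, 1.812]
force: [0.9, -0.2, 0.9]
width: 0.2
gripper_force: 0.0
```

Emit:
move_arm --pt "0 0 0 0 0 -0.045 0" --pt "0 0 0 0 0 -0.035 0" --pt "0 0 0 0 0 -0.025 0" --pt "0 0 0 0 0 -0.013 0"

```text
clock: 3.75
eef_pos: [560.3, -224.6, 15.9]
tool_rot: [-3.139, -0.003, 1.811]
force: [-0.0, 1.3, -0.6]
width: -0.1
gripper_force: 0.0
```

Emit:
move_arm --pt "0 0 0 -0.0014 0.0058 0 0" --pt "0 0 0 -0.0014 0.0058 0 0" --pt "0 0 0 -0.0014 0.0058 0 0" --pt "0 0 0 -0.0014 0.0058 0 0" --pt "0 0 0 -0.0014 0.0058 0 0"

```text
clock: 4.25
eef_pos: [555.0, -197.3, 19.5]
tool_rot: [3.14, 0.001, 1.809]
force: [0.6, -1.4, 1.2]
width: -0.2
gripper_force: 0.8
```

Emit:
move_arm --pt "0 0 0 -0.0012 0.0049 0 0" --pt "0 0 0 -0.0012 0.0049 0 0" --pt "0 0 0 -0.0012 0.0049 0 0" --pt "0 0 0 -0.0012 0.0049 0 0"

```text
clock: 4.65
eef_pos: [549.4, -177.7, 18.4]
tool_rot: [3.141, 0.0, 1.809]
force: [1.8, -1.7, 1.7]
width: -0.2
gripper_force: 0.7
```

```bash
python3 - <<'E'
from h import *
im,d=eyes.get_image("wrist");cv2.imwrite("pics/w2.png",im)
E
```

```text
(no output)
```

View pics/w2.png

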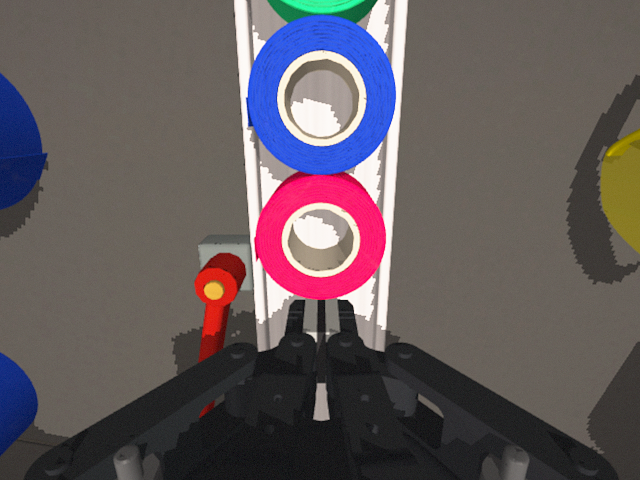

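The train is centred and touching: pink (320,238) rests against the fingertips (320,305), with blue (322,95) ahead of it. Continuing gently to the stop.

Emit:
move_arm --pt "0 0 0 -0.0007 0.0029 0 0" --pt "0 0 0 -0.0007 0.0029 0 0" --pt "0 0 0 -0.0007 0.0029 0 0"

```text
clock: 5.0
eef_pos: [547.1, -169.0, 18.2]
tool_rot: [-3.141, -0.0, 1.809]
force: [-0.1, -0.8, -0.5]
width: -0.2
gripper_force: 0.5
```

Emit:
move_arm --pt "0 0 0 -0.0005 0.0019 0 0" --pt "0 0 0 -0.0005 0.0019 0 0"

```text
clock: 5.2
eef_pos: [546.2, -165.1, 18.2]
tool_rot: [-3.141, -0.0, 1.809]
force: [0.9, -0.7, -0.3]
width: -0.4
gripper_force: 0.4
```

Emit:
move_arm --pt "0 0 0 -0.0005 0.0019 0 0"

```text
clock: 5.3
eef_pos: [545.9, -163.7, 18.3]
tool_rot: [3.141, 0.001, 1.809]
force: [1.2, -4.2, -0.1]
width: 0.1
gripper_force: 2.2
```

Emit:
move_arm --pt "0 0 0 -0.0003 0.001 0 0" --pt "0 0 0 0 0 0 0"

```text
clock: 5.5
eef_pos: [546.0, -163.7, 18.5]
tool_rot: [3.141, 0.002, 1.809]
force: [1.1, -3.8, -0.2]
width: -0.1
gripper_force: 2.0
```

Emit:
move_arm --pt "0 0 0 -0.0003 0.001 0 0" --pt "0 0 0 0 0 0 0"

```text
clock: 5.7
eef_pos: [546.0, -163.6, 18.7]
tool_rot: [3.14, 0.003, 1.808]
force: [1.6, -5.5, 0.5]
width: 0.0
gripper_force: 2.9
```

Emit:
move_arm --pt "0 0 0 -0.0003 0.001 0 0" --pt "0 0 0 0 0 0 0" --pt "0 0 0 0.0059 -0.0243 0 0" --pt "0 0 0 0.002 -0.008 0.045 0" --pt "0 0 0 0 0 0.048 0"

```text
clock: 6.2
eef_pos: [550.8, -193.1, 110.3]
tool_rot: [-3.136, -0.003, 1.807]
force: [1.3, -0.7, 0.6]
width: -0.1
gripper_force: 0.0
```

Emit:
move_arm --pt "0 0 0 0 0 0.048 0" --pt "0 0 0 -0.02 -0.008 0.04 0" --pt "0 0 0 -0.045 -0.015 0.015 0" --pt "0 0 0 -0.022 -0.008 0.04 0" --pt "0 0 0 0 0 0.04 0"

```text
clock: 6.7
eef_pos: [460.7, -223.9, 295.0]
tool_rot: [-3.137, -0.004, 1.805]
force: [2.1, -0.3, 0.2]
width: -0.1
gripper_force: 0.0
```

```bash
cat > look.py <<'E'
from h import *
import sys
tag=sys.argv[1]
print(telemetry.read_state()["eef_pos"].round(1))
c=eyes.calibration("wrist");im,d=eyes.get_image("wrist");cv2.imwrite(f"pics/{tag}.png",im)
v,u=np.mgrid[:480,:640]
P=np.stack([(u-c["cx"])/c["fx"]*d,(v-c["cy"])/c["fy"]*d,d],-1);M,t=T(c);W=P@M.T+t
a=.24;Q=np.stack([W[...,0]*np.cos(a)+W[...,1]*np.sin(a)-491.3,-W[...,0]*np.sin(a)+W[...,1]*np.cos(a)+253],-1)
ok=(d>0)&(abs(W[...,2]-33)<4)
h=cv2.cvtColor(im,cv2.COLOR_BGR2HSV)
for n,m in(("y",(h[...,0]>22)&(h[...,0]<35)),("g",(h[...,0]>60)&(h[...,0]<90)),("b",(h[...,0]>105)&(h[...,0]<125)),("p",(h[...,0]>165)&(h[...,0]<178)),("red",(h[...,0]<6)|(h[...,0]>178))):
    m=m&ok&(h[...,1]>130)&(abs(Q[...,0])<(35 if n!="red" else 130))&(abs(Q[...,1])<200)
    q=Q[m]
    if len(q)>30: print(n,len(q),"x",np.percentile(q[:,0],[1,50,99]).round(1),"y",np.percentile(q[:,1],[1,50,99]).round(1))
m=(d>0)&(abs(W[...,2]-40)<4)&(abs(Q[...,0])<30)&(Q[...,1]>150)&(Q[...,1]<220)
if m.sum(): print("stop y",np.percentile(Q[m][:,1],[1,50,99]).round(1))
E
python3 look.py w3
```

```text
[ 460.7 -223.9  295. ]
g 1324 x [-24.5  -1.9  25. ] y [ 78.7 100.7 123.7]
b 1215 x [-25.   -1.8  24.4] y [28.1 52.2 76.1]
p 1091 x [-24.8  -1.2  24.5] y [-23.7   1.1  25.2]
red 569 x [-62.5 -50.1 -35. ] y [-112.4  -64.5  -25.3]
```

View pics/w3.png

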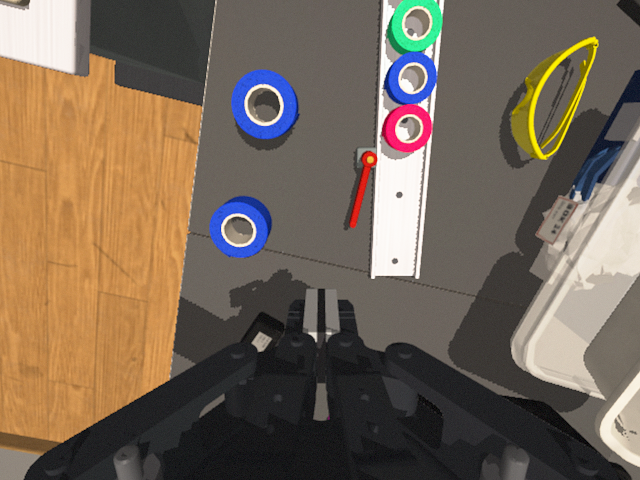

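Home row confirmed: pink (408,128), blue (411,77) and green (415,25) sit at rail y ≈ 0, 51.5 and 102. The keeper runs from its pivot (370,159) to its end (352,226), at angle ≈0.27. Next I compute the swing path for the shut fingers, keeping the tool orientation fixed.

```bash
python3 - <<'E'
import numpy as np
a=.24;r=58
def C(p,ex=0):
    et=np.array([-np.sin(p),np.cos(p)]);er=np.array([np.cos(p),np.sin(p)])
    q=np.array([-42.5,-33.4])+r*er-(4+14.5*abs(et[0])+9.5*abs(et[1])+ex)*et
    s,n=q[0]+491.3,q[1]-253
    return np.array([s*np.cos(a)-n*np.sin(a),s*np.sin(a)+n*np.cos(a)])
print("pre",C(-1.8,12).round(1))
p0=C(-1.8)
for p in np.linspace(-1.8,0,19):
    c=C(p);print(round(p,2),c.round(1),(c-p0).round(1));p0=c
E
```

```text
pre [ 472.4 -229.9]
-1.8 [ 484.4 -229.7] [0. 0.]
-1.7 [ 490.9 -231.3] [ 6.6 -1.6]
-1.6 [ 497.8 -232.2] [ 6.9 -0.8]
-1.5 [ 503.5 -232.6] [ 5.7 -0.4]
-1.4 [ 508.9 -232.6] [ 5.4 -0. ]
-1.3 [ 514.5 -232.1] [5.5 0.5]
-1.2 [ 520.1 -231. ] [5.6 1.1]
-1.1 [ 525.8 -229.3] [5.7 1.7]
-1.0 [ 531.4 -226.9] [5.6 2.4]
-0.9 [ 536.8 -223.9] [5.4 3.1]
-0.8 [ 542.  -220.1] [5.2 3.7]
-0.7 [ 546.8 -215.7] [4.8 4.4]
-0.6 [ 551.2 -210.7] [4.4 5. ]
-0.5 [ 555.1 -205.1] [3.9 5.6]
-0.4 [ 558.3 -198.9] [3.2 6.1]
-0.3 [ 560.9 -192.3] [2.5 6.6]
-0.2 [ 562.6 -185.4] [1.7 6.9]
-0.1 [ 563.5 -178.2] [0.9 7.2]
0.0 [ 563.6 -170.8] [0.  7.3]
```

Emit:
move_arm --pt "0 0 0 0.002 -0.002 -0.049 0" --pt "0 0 0 0.002 -0.002 -0.049 0" --pt "0 0 0 0.002 -0.002 -0.049 0" --pt "0 0 0 0.002 -0.002 -0.049 0" --pt "0 0 0 0.001 -0.001 -0.03 0"

```text
clock: 7.25
eef_pos: [473.1, -230.3, 64.7]
tool_rot: [-3.138, -0.005, 1.81]
force: [0.4, -0.7, -0.2]
width: -0.3
gripper_force: 0.0
```

Emit:
move_arm --pt "0 0 0 -0.002 0 -0.03 0" --pt "0 0 0 0 0 -0.014 0" --pt "0 0 0 0 0 0 0" --pt "0 0 0 0.006 0 0 0" --pt "0 0 0 0.006 0 0 0"

```text
clock: 7.75
eef_pos: [486.5, -233.1, 25.8]
tool_rot: [3.139, 0.002, 1.809]
force: [0.3, 0.1, -0.7]
width: 0.1
gripper_force: 0.0
```

Emit:
move_arm --pt "0 0 0 0.0066 -0.0016 0 0" --pt "0 0 0 0.0069 -0.0008 0 0" --pt "0 0 0 0.0057 -0.0004 0 0" --pt "0 0 0 0.0054 0 0 0" --pt "0 0 0 0.0055 0.0005 0 0"

```text
clock: 8.25
eef_pos: [515.2, -235.1, 24.4]
tool_rot: [-3.141, -0.0, 1.809]
force: [-0.2, 0.2, 0.3]
width: 0.4
gripper_force: 0.4
```

Emit:
move_arm --pt "0 0 0 0.0056 0.0011 0 0" --pt "0 0 0 0.0057 0.0017 0 0" --pt "0 0 0 0.0056 0.0024 0 0" --pt "0 0 0 0.0054 0.0031 0 0" --pt "0 0 0 0.0052 0.0037 0 0"

```text
clock: 8.75
eef_pos: [542.9, -222.9, 24.3]
tool_rot: [3.142, 0.0, 1.809]
force: [-0.9, 0.1, 0.3]
width: 0.0
gripper_force: 0.4
```

Emit:
move_arm --pt "0 0 0 0.0046 0.0046 -0.001 0" --pt "0 0 0 0.0042 0.0053 -0.001 0" --pt "0 0 0 0.0037 0.0058 0 0" --pt "0 0 0 0.003 0.0062 0 0"

```text
clock: 9.15
eef_pos: [558.1, -200.6, 22.2]
tool_rot: [-3.141, -0.0, 1.809]
force: [-0.9, 0.8, 0.3]
width: -0.3
gripper_force: 0.4
```

```bash
python3 look.py w4
```

```text
[ 558.1 -200.6   22.2]
b 5138 x [-22.1   0.5  23. ] y [26.9 35.6 44.2]
p 10061 x [-24.2   0.1  24.5] y [-23.4   3.7  25.1]
red 4501 x [-49.5 -16.2  30.8] y [-70.3 -44.7 -24.2]
```

View pics/w4.png

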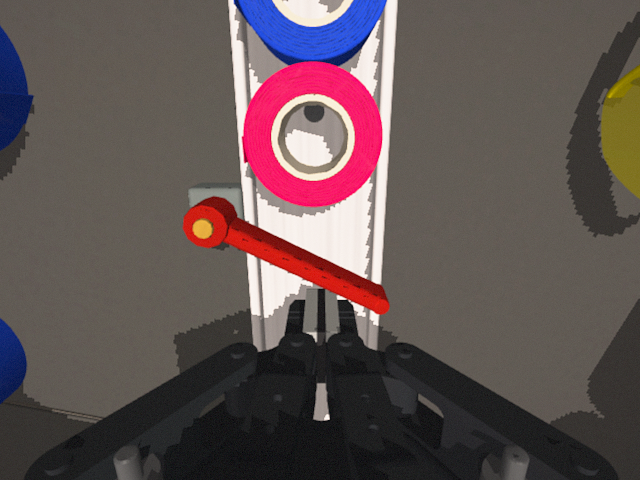

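The keeper is following: its pivot is at (203,228) and the bar slants to (385,305), in front of the fingertips at (320,300). Continuing to its stop.

Emit:
move_arm --pt "0 0 0 0.0024 0.0066 0 0" --pt "0 0 0 0.0016 0.0069 0 0" --pt "0 0 0 0.0008 0.006 0 0" --pt "0 0 0 0 0.004 0 0"

```text
clock: 9.6
eef_pos: [563.0, -176.8, 22.3]
tool_rot: [3.141, -0.0, 1.81]
force: [-0.2, -1.0, 0.9]
width: -0.0
gripper_force: 0.3
```

Emit:
move_arm --pt "0 0 0 0 0.002 0 0" --pt "0 0 0 0 0.002 0 0"

```text
clock: 9.8
eef_pos: [562.8, -173.6, 22.4]
tool_rot: [3.141, 0.0, 1.809]
force: [0.2, 0.2, 0.9]
width: -0.2
gripper_force: 0.3
```

Emit:
move_arm --pt "0 0 0 -0.0003 0.0015 0 0" --pt "0 0 0 0 0 0 0"

```text
clock: 10.0
eef_pos: [562.5, -172.0, 22.3]
tool_rot: [3.141, -0.0, 1.809]
force: [-0.0, -0.4, 0.2]
width: -0.2
gripper_force: 0.0
```

Emit:
move_arm --pt "0 0 0 -0.0003 0.0015 0 0" --pt "0 0 0 0 0 0 0"

```text
clock: 10.2
eef_pos: [562.4, -171.7, 22.4]
tool_rot: [3.141, 0.002, 1.809]
force: [-0.6, -2.8, -1.5]
width: -0.0
gripper_force: 1.3
```

Emit:
move_arm --pt "0 0 0 -0.0003 0.0015 0 0" --pt "0 0 0 0 0 0 0"

```text
clock: 10.4
eef_pos: [562.4, -171.6, 22.5]
tool_rot: [3.141, 0.004, 1.808]
force: [1.3, -5.3, -2.3]
width: 0.1
gripper_force: 2.8
```

The keeper is on its stop: force rises with no travel. I back off, lift and check.

Emit:
move_arm --pt "0 0 0 0.0048 -0.0194 0 0" --pt "0 0 0 0.003 -0.012 0.03 0" --pt "0 0 0 0 0 0.048 0" --pt "0 0 0 0 0 0.048 0" --pt "0 0 0 0 0 0.048 0"

```text
clock: 10.9
eef_pos: [569.2, -201.2, 198.1]
tool_rot: [-3.141, -0.001, 1.808]
force: [1.1, 0.3, -0.2]
width: 0.6
gripper_force: 0.0
```

Emit:
move_arm --pt "0 0 0 -0.01 0.02 0.04 0" --pt "0 0 0 -0.015 0.03 0.03 0" --pt "0 0 0 -0.015 0.03 0.03 0" --pt "0 0 0 -0.01 0.03 0.01 0" --pt "0 0 0 0 0 0 0"

```text
clock: 11.4
eef_pos: [519.6, -86.3, 308.2]
tool_rot: [3.139, -0.003, 1.815]
force: [0.2, 1.0, 0.1]
width: -0.1
gripper_force: 0.0
```

```bash
python3 look.py w5
```

```text
[519.6 -86.3 308.2]
y 1094 x [-22.2   1.2  25.3] y [130.8 156.  179.7]
g 911 x [-23.6   0.7  25.3] y [ 79.1 103.3 127.5]
b 813 x [-23.9   0.1  24.6] y [28.2 53.9 76.6]
p 773 x [-24.4  -0.3  24.6] y [-24.1   1.3  25. ]
red 419 x [-49.9  -9.2  39.9] y [-40.4 -31.3 -24.5]
stop y [180.3 185.8 191.7]
```

View pics/w5.png

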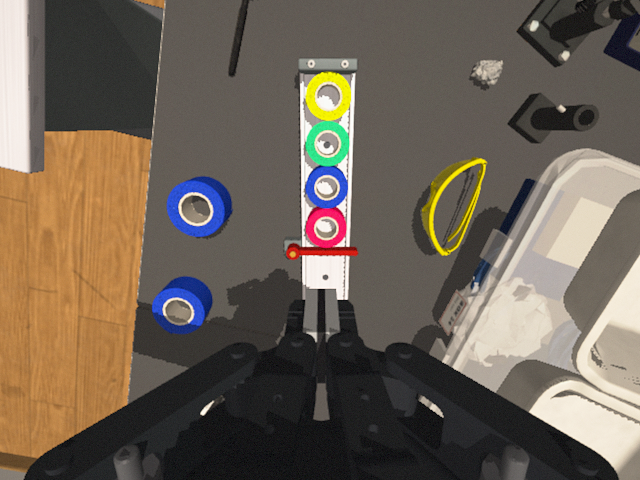

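The rolls are home: yellow (328,96) touches the stop (328,66), followed by green (327,145), blue (327,187) and pink (327,228). The keeper lies square across the channel from (292,253) to (357,251), and the fingers are well clear.

```bash
python3 -c "
from cell import ctrl
print(ctrl.finish_job())"
```

```text
the job is handed in; nothing more can be done
None
```

The job is handed in: the last wrist view shows all four rolls home against the end stop, the red keeper square across the channel behind the pink roll, and the arm clear; it took about 11.5 s.

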